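Clamp the whetstone in its T-slot holder

ROBOT

A 6-joint arm with a two-finger parallel gripper is mounted at the origin on the work surface. World frame = base frame: x ahead of the robot, y to its left, z up, the work surface at z = 0. Lengths are in m, angles in rad, forces in N, time in s.
With the tool pointing down it reaches from about 0.25 to 0.725 m from the base axis. Payload 4 kg.
Tool frame: the origin (TCP) lies midway between the tips of the shut fingers; the grasp point (between the pads) lies 19 mm behind it; z points along the fingers, y is the line along which they close (so a half turn about z gives the same grasp; the last joint's range is limited). The gripper opens to 85 mm and grips with 20 to 120 N. Pads are 22 mm wide; open, the fingers measure 114 mm over their backs; the gripper's body (76 mm by 85 mm) begins 54 mm behind the grasp point. The pads swing forward as they close: fully open they stand 13 mm farther back than shut.
Start: joints at [-1.141, 0.241, 0.005, 1.335, 0, 1.571], TCP at [0.208, -0.455, 0.208] pointing down, gripper open.
Joint ranges: [-2.72, 2.72], [-1.05, 1.87], [-1.09, 1.28], [-1.99, 2.15], [-1.42, 1.44], [-3.14, 3.14]. Speed limits (rad/s): [2.79, 2.79, 3.14, 3.14, 3.14, 3.14].

INTERFACE

Orientations are given as a unit quaternion [x, y, z, w].
In Python, from workcell import get_obs, camera, job_done, silhouettes gives the robot as it stands. The module is installed in compiled form; this text tells all that it offers.
- The arm moves only by the tool drive_tool, never from a script. Its argument "increments" is a list of rows, each a list of 3 entries, a list of its own where there are three numbers: the shift along the world's x, y, z in mm, then the turn, a rotation vector about the world's x, y, z in degrees, then the opening, from 0 (shut) to 1 (fully open). A call has 1 to 8 rows; each row shifts and turns the commanded pose from where the row before left it; what a row does not reach is not made up. A row lasts 1/12 s, in which the tool goes at most 41.7 mm and 7.16 degrees, less where a joint would pass 70% of its speed; a pose out of reach is approached as far as the arm can. A call is refused whole if a number of a shift passes 41.7 or a number of a turn 7.16, either way. A call with a gripper value outside its range is refused whole. The fingers move at their own pace and stop on an object; the grip force is fixed at half the most. Time passes only in rows, so rows that do not move let the fingers close. It gives the time, the measured TCP pose, the force, the opening and the grip force at its end, in the units of the state.
- get_obs(): the state, without advancing time (a new reading comes with each control period).
- camera(name): name is "scene" or "top"; returns a dict with "image" (420x560x3 uint8, red, green, blue), "K" (3x3 intrinsics, pixels), "view" (4x4, takes a point from world to camera coordinates). Camera axes: x right, y down, z forward; pixel columns grow to the right and rows downward; lengths in m; the calibration is good to about 2 mm. A picture is of the moment at which its call begins. There is no depth.
- job_done(): hands the job in; it is judged then, once.
Trained networks look in a picture, given as the dict that the camera call returned (one of the last four; its "shot" number tells which), for a name from the list of things; names that differ only in an ending like _2 or _b are one class to them, and where a whole thing is asked for, a point or a joint stands for the part that bears it (a point fixed in the world has none). Each returns a list of dicts, best first, with "conf" (0 to 1); they miss things now and then, are a little off and sometimes report something else, mostly with a low value. They report only what shows in the picture. A call takes as long as a camera call. They do not tell look-alikes from the thing itself.
- silhouettes(query, picture): "region" (420x560 bool, what is visible of it) and "bbox" ([left, top, right, bottom] in pixels, round what is visible of it).
The state is a dict: "clock": time; "joint_pos": joint angles; "joint_vel": joint speeds; "tau": joint torques, N m; "eef_pos": TCP position; "tool_rot": TCP orientation; "ft_force": force on the tool from outside, world axes, zero at the start; "ft_torque": the same for the moment, N m; "grip_width": finger opening in m; "grasp_force": force on a finger pad.
Only numpy, scipy, OpenCV 4.12 (cv2) and the standard library are available. Lean on these libraries where they do the work, as an engineer would, in place of code of your own. Each camera call takes 0.05 s, during which the arm holds its last target. There are 200 camera calls.

TASK

Clamp the whetstone for sharpening: lift the red-winged clamp stud out of the kit tray, drop its T-foot into the slot at the open end of the holder without ramming the rail, slide it along until it pushes the stone up against the rubber jaw with about 10 N, and, keeping that pressure on, give the wing a quarter turn so that it stands square across the slot and the stone stays gripped when you let go. Never lean on the stone with more than 25 N, keep it lying flat and straight on the holder, and leave the other things on the counter alone.

Things in the scene. Friction and masses are not known exactly. Their poses are not given: they have to be found in the camera images.
- holder: whetstone holder, fixed: aluminium T-slot rail 380 x 80 x 24 high. Origin: centre of its underside; x along the slot to the open end, z up. Slot at y = 0, full length: mouth 14 wide, lips 5 thick, cavity 48 wide, floor 20 below the top. At the -x end a steel jaw, 26 high, is screwed down with its rubber pad's face anywhere from x = -157 to -107 (not reported); the pad gives a few mm
- slot_entry (a point): point on the slot's centre line at the holder's top face, 140 from the holder's middle towards the open end: free slot, where the foot can be dropped in; the slot ends at a black cap, 50 further on
- whetstone: whetstone, reddish brown on cream, 180 long (its x), 60 wide, 22 high, about 0.42 kg, lying loose on the holder's top face along the slot, 2 to 60 mm short of the rubber pad; it slides at 2 to 4 N. Origin: centre of its underside. The stud bears on the middle of its +x end face
- clamp_stud: clamp stud, about 0.28 kg. Origin: on its axis, at the underside of its steel washer (diameter 25, resting on tray or holder top). x lies along foot and wing, z up. The washer is a stiff spring: turning the foot crosswise (either way) under the lips draws the stud down about 1 mm and clamps it by friction. The turn takes a few tenths of a newton-metre
- foot (a point): middle of the round-ended steel T-foot below the washer, 10 below the stud's origin: 42 long along x, 12 thick, its bottom 18 below the stud's origin, on a shank of diameter 11
- collar (a point): on the stud's axis, 15 above its origin, in the round black rubber sleeve (diameter 40, from 4 to 27 above the origin) that bears on the stone; the sleeve turns freely on the stud
- wing (a point): middle of the red wing, the grip, on the stud's axis 50 above its origin; the wing is 46 long (x), 12 thick (y), from 31 to 63 above the origin
- kit_tray: grey plastic kit tray, fixed, 150 x 110 x 26, origin centre of its underside. The stud stands in a slot-shaped pocket (46 x 16, along the tray's x) at x = -38, y = 0; two other pockets hold the dressing stone and the angle guide.
- dressing_stone: grey dressing stone, 54 x 26 x 26, in a tray pocket; leave alone
- angle_guide: black and orange sharpening angle guide, 62 x 14 x 21, in a tray pocket; leave alone
- chef_knife: chef's knife with black handle, 310 long, lying on the counter beyond the holder; leave alone
- mug: white mug, diameter 82, 95 high, to the right; leave alone
- tumbler: glass tumbler, diameter 72, 130 high, far right; leave alone
- lemon_bowl: white bowl with lemons, diameter 190, 115 high, far left; leave alone
- coffee_tin: red coffee tin, diameter 100, 140 high, near right; leave alone
There are look-alikes about, which are no part of the job. Of the things like the whetstone, leave any that is green; of the rest the smaller one is meant. Of the things that look like the clamp_stud, the smaller one is meant.

How it is judged:
On the way, in this order (a step that is already met when the one before it is completed fails the run):
1. the stud's T-foot is down in the slot, lengthwise, at the open end, not yet touching the stone (z of clamp_stud in the frame of holder below 0.0265 m and y of clamp_stud in the frame of holder between -0.003 and 0.003 m and x of clamp_stud in the frame of holder between 0.06 and 0.185 m and angle between the x axis of clamp_stud and the x axis of holder, either way round below 0.3 rad and contact force between clamp_stud and whetstone below 0.5 N), for 0.2 s.
2. slid along the slot, still lengthwise, the stud pushes the stone against the rubber jaw with more than 6 N (it slides freely at less) (z of clamp_stud in the frame of holder below 0.0265 m and angle between the x axis of clamp_stud and the x axis of holder, either way round below 0.35 rad and contact force between clamp_stud and whetstone above 6 N), for 0.2 s.
At the end, for the whole second after the job is handed in: Let go, the stud stands upright in the slot, drawn down, wing within 0.25 rad of square across it, still pressing with 3 to 15 N on the stone, held between it and the rubber jaw; the stone lies flat, within 10 mm of the centre line and 0.06 rad of straight; nothing moves (angle between the x axis of clamp_stud and the y axis of holder, either way round below 0.25 rad and angle between clamp_stud's own z axis and vertical below 0.06 rad and z of clamp_stud in the frame of holder between 0.021 and 0.0255 m and y of clamp_stud in the frame of holder between -0.003 and 0.003 m and contact force between clamp_stud and whetstone between 3 and 15 N and y of whetstone in the frame of holder between -0.01 and 0.01 m and z of whetstone in the frame of holder below 0.026 m and angle between the x axis of whetstone and the x axis of holder, either way round below 0.06 rad and linear speed of each of clamp_stud, whetstone below 0.02 m/s); the robot touches nothing.
It fails at once if the stud presses on the stone with more than 25 N (contact force between clamp_stud and whetstone above 25 N).
It fails at once if the stud is rammed at the rail with more than 20 N before its foot is in the slot (contact force between clamp_stud and holder above 20 N and z of clamp_stud in the frame of holder above 0.029 m).
It fails at once if the dressing stone, angle guide, knife, mug, tumbler, lemon bowl or coffee tin is shifted by more than 30 mm (distance of any of dressing_stone, angle_guide, chef_knife, mug, tumbler, lemon_bowl, coffee_tin from where it was at the start of the episode above 0.03 m).
It also fails if it takes over 72 s, if anything falls off the work surface, if the arm or the gripper's body presses on something with over 40 N, if the wrist force passes 120 N, or if a joint passes its speed limit or range.

## Working session

There is one attempt and no reset: what is moved stays moved. The work goes in short steps, Python scripts to look and compute and a tool call to move; the robot and the scene stay as the last step left them, time stands still between calls to the robot, and variables do not carry over. Pictures are saved under pics/ and viewed, at most 10 in all, crops included, and the job is handed in when it is done.

Besides the shell and the picture viewer there is one more tool, called after "Emit:" in YAML: its name, and indented under it one key for each argument. drive_tool: Moves the arm, as the interface text tells. Its arguments: {"type":"object","properties":{"increments":{"type":"array"}},"required":["increments"]}

```bash
mkdir -p pics
cat > h.py <<'E'
import numpy as np, cv2
from workcell import get_obs, camera, job_done, silhouettes
def proj(c,P):
    P=np.atleast_2d(P); q=(c["view"][:3,:3]@P.T).T+c["view"][:3,3]; q=(c["K"]@q.T).T; return q[:,:2]/q[:,2:]
def back(c,uv,z):
    R=c["view"][:3,:3];t=c["view"][:3,3];o=-R.T@t
    d=R.T@np.linalg.inv(c["K"])@np.array([uv[0],uv[1],1.]); return o+d*(z-o[2])/d[2]
def save(c,n): cv2.imwrite(f"pics/{n}.png",c["image"][:,:,::-1])
E
python3 - <<'E'
from h import *
np.set_printoptions(precision=4,suppress=True)
for n in("top","scene"):
    c=camera(n); save(c,n+"0"); print(n,c["K"].tolist(),c["view"].tolist())
    for q in("holder","whetstone","clamp_stud","kit_tray"):
        for s in silhouettes(q,c):
            r=s["region"]; ys,xs=np.nonzero(r); rect=cv2.minAreaRect(np.c_[xs,ys].astype(np.float32))
            print(q,round(s["conf"],2),s["bbox"],r.sum(),np.round(rect[0],1),np.round(rect[1],1),round(rect[2],1),back(c,rect[0],0.024)[:2])
E
```

```text
top [[483.75065888591575, 0.0, 271.8109848055891], [0.0, 483.75065888591575, 201.94260329771384], [0.0, 0.0, 1.0]] [[0.07286088700014616, -0.9973304996691823, 0.004813062971895867, -0.0520925439068521], [-0.9751570133072459, -0.07225153762187074, -0.2094003694098163, 0.4923734295446613], [0.20918912625479383, 0.0105636045408238, -0.9778181424558766, 1.137786825693868], [0.0, 0.0, 0.0, 1.0]]
holder 0.96 [248.6, 170.8, 402.9, 229.3] 3357 [324.8 200. ] [155.   40.6] 7.4 [ 0.5157 -0.1484]
whetstone 0.95 [282.2, 233.9, 350.7, 332.7] 3029 [316.7 282.4] [33.5 95.4] 25.4 [ 0.3093 -0.1391]
whetstone 0.91 [293.4, 182.4, 366.9, 215.1] 1867 [330.6 197.4] [73.1 26. ] 8.3 [ 0.5235 -0.1628]
whetstone 0.47 [422.7, 212.7, 483.2, 258.1] 2204 [451.8 234.5] [44.5 60.2] 74.1 [ 0.4515 -0.4684]
clamp_stud 0.66 [126.8, 233.4, 156.7, 254.5] 438 [141.3 241.3] [26.2 21.2] 45.0 [0.3779 0.2993]
clamp_stud 0.54 [124.8, 179.7, 146.1, 201.8] 301 [134.1 193.1] [24.4 16.5] 31.0 [0.498 0.333]
clamp_stud 0.33 [424.2, 213.6, 481.7, 258.8] 2216 [452.4 236.3] [44.7 59.5] 63.4 [ 0.447  -0.4697]
kit_tray 0.76 [102.4, 149.3,
[... 434 characters left out ...]
06], [0.0, 0.0, 0.0, 1.0]]
holder 0.81 [167.3, 173.6, 303.0, 266.3] 2884 [232.8 218.5] [141.3  36.4] 32.2 [ 0.5302 -0.1355]
whetstone 0.83 [234.6, 142.7, 320.0, 199.5] 2176 [278.4 170.8] [28.6 83.2] 63.4 [ 0.32   -0.1327]
whetstone 0.64 [195.2, 185.0, 261.1, 235.4] 1569 [227.4 209.7] [69.4 24.6] 32.3 [ 0.5136 -0.1654]
whetstone 0.57 [208.2, 107.7, 267.3, 139.2] 1046 [236.6 121.9] [19.  59.4] 75.3 [ 0.2119 -0.3588]
clamp_stud 0.97 [398.0, 224.6, 430.5, 260.5] 727 [413.7 242.8] [26.4 30.6] 24.0 [0.3472 0.2871]
clamp_stud 0.93 [395.0, 269.0, 415.0, 299.3] 411 [405.  284.5] [31. 18.] 90.0 [0.4708 0.3185]
kit_tray 0.68 [377.2, 277.7, 435.2, 346.7] 2339 [404.5 310. ] [70. 53.] 90.0 [0.533  0.3449]
```

```bash
cd pics; python3 -c "
import cv2,numpy as np
a=cv2.imread('top0.png');b=cv2.imread('scene0.png')
cv2.imwrite('ts0.png',cv2.resize(np.hstack([a,b]),None,fx=.71,fy=.71))"
```

```text
(no output)
```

View pics/top0.png

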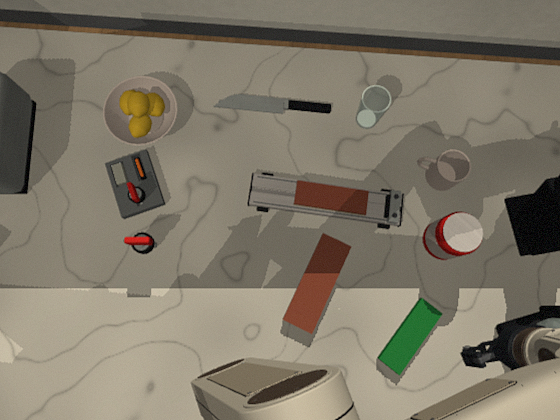

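View pics/scene0.png

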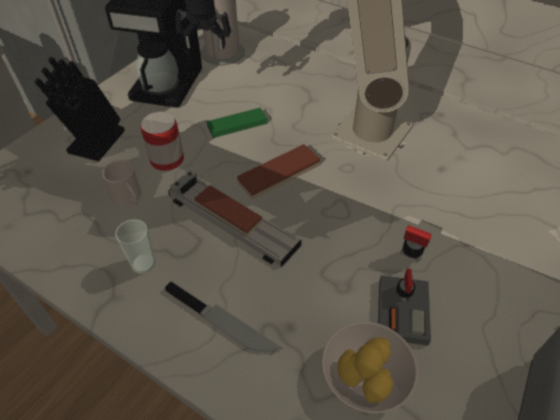

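```bash
cat >> h.py <<'E'
from scipy.optimize import minimize
def box(lx,ly,z0,z1,cx=0,cy=0): return np.array([[cx+sx*lx/2,cy+sy*ly/2,z] for sx in(-1,1) for sy in(-1,1) for z in(z0,z1)])
def cyl(d,z0,z1): a=np.linspace(0,2*np.pi,24,endpoint=False); return np.array([[d/2*np.cos(t),d/2*np.sin(t),z] for t in a for z in(z0,z1)])
STUD=[cyl(.025,0,.004),cyl(.04,.004,.027),cyl(.012,.027,.031),box(.046,.012,.031,.063)]
def tf(P,p,z0=0):
    c,s=np.cos(p[2]),np.sin(p[2]); return P@np.array([[c,s,0],[-s,c,0],[0,0,1]])+[p[0],p[1],z0]
def render(c,parts,p,z0,S=8):
    m=np.zeros((420*S//2,560*S//2),np.uint8) if 0 else None
    out=np.zeros((420*4,560*4),np.uint8)
    for P in parts:
        h=cv2.convexHull(((proj(c,tf(P,p,z0))+.5)*4*16).astype(np.int32)); cv2.fillConvexPoly(out,h,255,cv2.LINE_AA,4)
    return cv2.resize(out,(560,420),interpolation=cv2.INTER_AREA)/255.
def fit(obs,parts,p0,z0,scale=(.004,.004,.1)):
    s=np.array(scale)
    f=lambda q:sum(np.abs(render(c,parts,q*s+p0,z0)-m).sum() for c,m in obs)
    best=None
    for d in(-1.,0,1.):
        r=minimize(f,[0,0,d],method="Nelder-Mead",options=dict(initial_simplex=np.array([[0,0,d],[2,0,d],[0,2,d],[0,0,d+1.5]])))
        if best is None or r.fun<best.fun: best=r
    return best.x*s+p0,best.fun
def mask(c,q,uv,r=40):
    L=[s for s in silhouettes(q,c) if np.hypot((s["bbox"][0]+s["bbox"][2])/2-uv[0],(s["bbox"][1]+s["bbox"][3])/2-uv[1])<r]
    return L[0]["region"].astype(float) if L else np.zeros((420,560))
E
python3 - <<'E'
from h import *
np.set_printoptions(precision=4,suppress=True)
t=camera("top");s=camera("scene")
st=[(t,mask(t,"clamp_stud",(135,191),15)),(s,mask(s,"clamp_stud",(405,284),15))]
tr=[(c,np.maximum(mask(c,"kit_tray",uv),m)) for (c,m),uv in zip(st,[(134,183),(405,310)])]
h=[]
for c,uv in((t,(325,200)),(s,(233,218))):
    w=mask(c,"whetstone",{0:(330,198)}.get(0) if c is t else (228,210),15)
    h.append((c,np.maximum(mask(c,"holder",uv),w)))
    for zz in(.024,):pass
    h[-1]+=(w,)
for nm,o in(("both",slice(0,2)),("top",slice(0,1)),("scene",slice(1,2))):
    print(nm,"tray",fit(tr[o],[box(.15,.11,0,.026)],np.array([.52,.335,.3]),0))
    print("stud",fit(st[o],STUD,np.array([.49,.325,.3]),.026))
    print("holder",fit([x[:2] for x in h[o]],[box(.38,.08,0,.024)],np.array([.515,-.148,1.4]),0))
    print("stone",fit([(x[0],x[2]) for x in h[o]],[box(.18,.06,.024,.046)],np.array([.515,-.16,1.4]),0))
im=cv2.resize(t["image"][155:245,235:415],None,fx=4.4,fy=4.4,interpolation=cv2.INTER_CUBIC);cv2.imwrite("pics/hz.png",im[:,:,::-1])
E
```

```text
both tray (array([0.5244, 0.3391, 0.4351]), np.float64(1708.807843137255))
stud (array([0.4901, 0.3239, 0.4649]), np.float64(347.2352941176471))
holder (array([ 0.5198, -0.1476,  1.4988]), np.float64(787.5764705882353))
stone (array([ 0.5211, -0.1598,  1.493 ]), np.float64(156.17254901960786))
top tray (array([0.5254, 0.3389, 0.4281]), np.float64(775.9960784313726))
stud (array([ 0.2795, -0.0228,  3.3653]), np.float64(255.70980392156866))
holder (array([ 0.5209, -0.1496,  1.5035]), np.float64(383.87450980392157))
stone (array([ 0.5216, -0.1595,  1.4892]), np.float64(73.08235294117647))
scene tray (array([0.5228, 0.3389, 0.4316]), np.float64(907.2901960784313))
stud (array([0.4902, 0.3239, 0.4533]), np.float64(43.43921568627451))
holder (array([ 0.5189, -0.1462,  1.4972]), np.float64(358.0823529411765))
stone (array([ 0.5203, -0.1604,  1.4943]), np.float64(72.13333333333333))
```

View pics/hz.png

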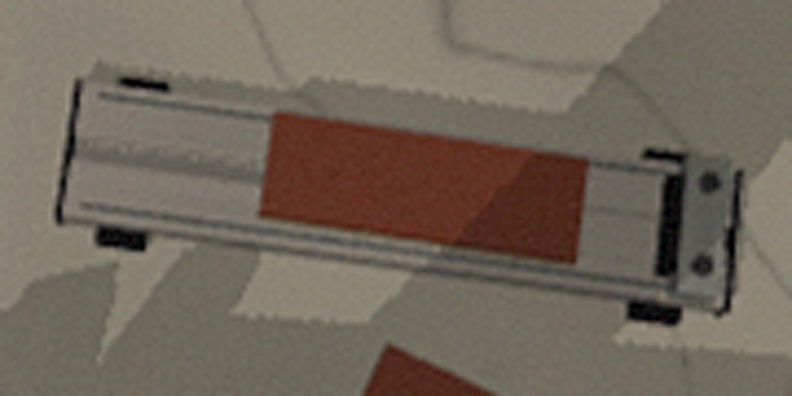

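Run:
```python
from h import *
from scipy.spatial.transform import Rotation as R
o=get_obs(); print(o["clock"],o["eef_pos"],o["joint_pos"],o["grip_width"]); print(R.from_quat(o["tool_rot"]).as_matrix().round(3))
```

```text
1.0 [ 0.20832375 -0.45452661  0.20811468] [-1.14103061e+00  2.40580234e-01  4.99563605e-03  1.33521067e+00
 -7.90056704e-06  1.57077506e+00] 0.08538409556452918
[[ 0.909  0.417 -0.   ]
 [ 0.417 -0.909 -0.   ]
 [-0.     0.    -1.   ]]
```

Emit:
drive_tool:
  increments:
    - [[15,40,5],[0,0,5],1]

```text
clock: 1.08
eef_pos: [0.2218, -0.4199, 0.2114]
tool_rot: [0.967, 0.254, -0.001, 0.001]
ft_force: [1.1, -0.5, 1.3]
grip_width: 0.0853
grasp_force: 0.0
```

Run:
```python
from h import *
from scipy.spatial.transform import Rotation as R
o=get_obs(); print(o["clock"],o["eef_pos"],o["joint_pos"],o["grip_width"]); print(R.from_quat(o["tool_rot"]).as_matrix().round(3))
```

```text
1.0833 [ 0.22183998 -0.41990742  0.21142811] [-1.08345158  0.18855618 -0.05265661  1.3285072  -0.00190268  1.54540948] 0.08526061123822852
[[ 0.871  0.491 -0.001]
 [ 0.491 -0.871 -0.002]
 [-0.002  0.001 -1.   ]]
```

Emit:
drive_tool:
  increments:
    - [[11,30,0],[0,0,7],1]
    - [[11,30,0],[0,0,7],1]
    - [[11,30,0],[0,0,7],1]
    - [[11,30,0],[0,0,7],1]
    - [[11,30,0],[0,0,7],1]
    - [[11,30,0],[0,0,7],1]
    - [[11,30,0],[0,0,7],1]
    - [[11,30,0],[0,0,7],1]

```text
clock: 1.75
eef_pos: [0.3111, -0.1744, 0.2132]
tool_rot: [0.732, 0.682, 0.0, 0.0]
ft_force: [1.2, -0.3, 0.1]
grip_width: 0.0854
grasp_force: 0.0
```

Emit:
drive_tool:
  increments:
    - [[11,30,0],[0,0,7],1]
    - [[11,30,0],[0,0,7],1]
    - [[11,30,0],[0,0,7],1]
    - [[11,30,0],[0,0,7],1]
    - [[11,30,0],[0,0,7],1]
    - [[11,30,0],[0,0,7],1]
    - [[11,30,0],[0,0,7],1]
    - [[11,30,0],[0,0,7],1]

```text
clock: 2.42
eef_pos: [0.3992, 0.0659, 0.2132]
tool_rot: [0.326, 0.945, 0.0, 0.0]
ft_force: [0.9, -0.9, 0.6]
grip_width: 0.0854
grasp_force: 0.0
```

Emit:
drive_tool:
  increments:
    - [[11,30,0],[0,0,7],1]
    - [[11,30,0],[0,0,7],1]
    - [[11,30,0],[0,0,7],1]
    - [[11,30,0],[0,0,7],1]
    - [[11,30,0],[0,0,7],1]
    - [[11,30,0],[0,0,7],1]
    - [[11,30,0],[0,0,7],1]
    - [[11,30,0],[0,0,7],1]

```text
clock: 3.08
eef_pos: [0.4872, 0.3058, 0.2128]
tool_rot: [-0.156, 0.988, -0.0, 0.0]
ft_force: [0.5, -0.1, 1.2]
grip_width: 0.0853
grasp_force: 0.0
```

```bash
cat >> h.py <<'E'
from scipy.spatial.transform import Rotation as R
def st():
    o=get_obs(); m=R.from_quat(o["tool_rot"]).as_matrix()
    print(round(o["clock"],2),"tcp",(o["eef_pos"]*1000).round(1),"yaw",np.degrees(np.arctan2(m[1,0],m[0,0])).round(2),"z",m[:,2].round(4),"F",o["ft_force"].round(2),"T",o["ft_torque"].round(2),"w",round(o["grip_width"],4),round(o["grasp_force"],1),"j6",o["joint_pos"][5].round(2)); return o
E
python3 -c "
from h import *
st()"
```

```text
3.08 tcp [487.2 305.8 212.8] yaw -162.01 z [ 0.e+00 -1.e-04 -1.e+00] F [ 0.52 -0.13  1.24] T [-0.07 -0.01  0.01] w 0.0853 0.0 j6 0.25
```

Emit:
drive_tool:
  increments:
    - [[2.7,18,-20],[0,0,7.1],1]
    - [[0,0,-30],[0,0,0],1]
    - [[0,0,-30],[0,0,0],1]
    - [[0,0,-20],[0,0,0],1]
    - [[0,0,0],[0,0,0],1]

```text
clock: 3.5
eef_pos: [0.4862, 0.3203, 0.1074]
tool_rot: [-0.214, 0.977, -0.002, -0.005]
ft_force: [-0.8, -0.3, -0.9]
grip_width: 0.0852
grasp_force: 0.0
```

Run:
```python
from h import *
st(); a=camera("top");b=camera("scene");A=cv2.resize(a["image"][145:230,85:185],(400,340),interpolation=cv2.INTER_CUBIC);B=cv2.resize(b["image"][220:320,350:450],(400,400),interpolation=cv2.INTER_CUBIC)[:340]
cv2.imwrite("pics/g1.png",np.hstack([A,B])[:,:,::-1])
print(fit([(b,mask(b,"clamp_stud",(405,284),15))],STUD,np.array([.49,.324,.44]),.026))
```

```text
3.5 tcp [486.2 320.3 107.4] yaw -155.25 z [-0.0086 -0.0058 -0.9999] F [-0.75 -0.28 -0.85] T [-0.05  0.03 -0.01] w 0.0852 0.0 j6 0.15
(array([0.49284806, 0.3245758 , 0.47671495]), np.float64(45.64313725490196))
```

View pics/g1.png

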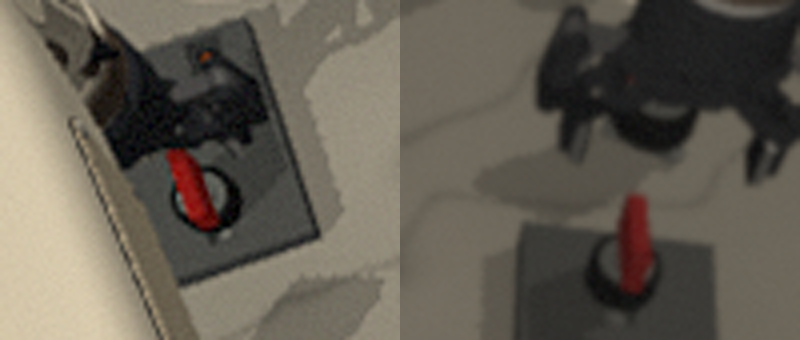

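Emit:
drive_tool:
  increments:
    - [[1,0,-20],[0,0,0],1]
    - [[0,0,-15],[0,0,0],1]
    - [[0,0,-10],[0,0,0],1]
    - [[0,0,0],[0,0,0],1]
    - [[0,0,0],[0,0,0],1]

```text
clock: 4.07
eef_pos: [0.4911, 0.3224, 0.069]
tool_rot: [-0.214, 0.977, 0.0, 0.001]
ft_force: [0.1, 0.4, -0.2]
grip_width: 0.0854
grasp_force: 0.0
```

```bash
python3 -c "
from h import *
st()"
```

```text
4.07 tcp [491.1 322.4  69. ] yaw -155.29 z [ 1.e-03  7.e-04 -1.e+00] F [ 0.12  0.36 -0.21] T [-0.06  0.03  0.01] w 0.0854 0.0 j6 0.15
```

Emit:
drive_tool:
  increments:
    - [[0,1,-8],[0,0,0],0.5]
    - [[0,0,0],[0,0,0],0.3]
    - [[0,0,0],[0,0,0],0]
    - [[0,0,0],[0,0,0],0]
    - [[0,0,0],[0,0,0],0]
    - [[0,0,0],[0,0,0],0]
    - [[0,0,0],[0,0,0],0]
    - [[0,0,0],[0,0,0],0]

```text
clock: 4.73
eef_pos: [0.4908, 0.3232, 0.0604]
tool_rot: [-0.214, 0.977, -0.0, 0.0]
ft_force: [-0.3, -1.4, 2.7]
grip_width: 0.0094
grasp_force: 59.9
```

```bash
python3 -c "
from h import *
st()"
```

```text
4.73 tcp [490.8 323.2  60.4] yaw -155.28 z [ 7.e-04  1.e-04 -1.e+00] F [-0.29 -1.39  2.74] T [-0.22  0.06 -0.02] w 0.0094 59.9 j6 0.15
```

Emit:
drive_tool:
  increments:
    - [[0,0,6],[0,0,0],0]
    - [[0,0,15],[0,0,0],0]
    - [[0,0,25],[0,0,0],0]
    - [[0,0,14],[0,0,0],0]
    - [[3,-25,0],[0,0,5],0]
    - [[3,-25,0],[0,0,5],0]
    - [[3,-25,0],[0,0,5],0]
    - [[3,-25,0],[0,0,5],0]

```text
clock: 5.4
eef_pos: [0.5019, 0.2223, 0.1196]
tool_rot: [-0.383, 0.924, 0.0, -0.001]
ft_force: [-0.0, -0.2, -2.8]
grip_width: 0.0092
grasp_force: 59.3
```

Emit:
drive_tool:
  increments:
    - [[3,-30,0],[0,0,5],0]
    - [[3,-30,0],[0,0,5],0]
    - [[3,-30,0],[0,0,5],0]
    - [[3,-30,0],[0,0,5],0]
    - [[3,-30,0],[0,0,5],0]
    - [[3,-30,0],[0,0,5],0]
    - [[3,-30,0],[0,0,5],0]
    - [[3,-20,0],[0,0,5],0]

```text
clock: 6.07
eef_pos: [0.5259, -0.0093, 0.1197]
tool_rot: [-0.675, 0.738, 0.0, -0.001]
ft_force: [1.3, 1.2, -2.9]
grip_width: 0.0093
grasp_force: 59.3
```

```bash
python3 -c "
from h import *
st()"
```

```text
6.07 tcp [525.9  -9.3 119.7] yaw -95.14 z [-1.4e-03 -7.0e-04 -1.0e+00] F [ 1.27  1.17 -2.95] T [0.02 0.01 0.02] w 0.0093 59.3 j6 -1.5
```

Emit:
drive_tool:
  increments:
    - [[4,1,-12],[0,0,0.8],0]
    - [[0,0,-8],[0,0,0],0]
    - [[0,0,0],[0,0,0],0]
    - [[0,0,0],[0,0,0],0]
    - [[0,0,0],[0,0,0],0]
    - [[0,0,0],[0,0,0],0]

```text
clock: 6.57
eef_pos: [0.5307, -0.005, 0.1003]
tool_rot: [-0.679, 0.734, -0.0, 0.0]
ft_force: [0.3, 1.3, -2.9]
grip_width: 0.0092
grasp_force: 59.3
```

Run:
```python
from h import *
np.set_printoptions(precision=4,suppress=True)
o=st(); t=camera("top");s=camera("scene")
p0=np.r_[o["eef_pos"][:2],1.496];z=o["eef_pos"][2]-.0344
for c in(t,s):
    uv=proj(c,[p0[0],p0[1],z+.03])[0]; m=mask(c,"clamp_stud",uv,20); print(uv,m.sum(), fit([(c,m)],STUD,p0,z) if m.sum() else "")
ims=[]
for c,sc in((t,5),(s,5)):
    uv=proj(c,tf(np.array([[.13,0,.024]]),(.5198,-.1476,1.496)))[0]; x0,y0=int(uv[0])-40,int(uv[1])-40
    im=cv2.resize(c["image"][y0:y0+80,x0:x0+80],None,fx=sc,fy=sc,interpolation=cv2.INTER_CUBIC)
    for yy,col in((-.04,(0,255,0)),(-.007,(255,255,0)),(.007,(255,255,0)),(.04,(0,255,0))):
        q=((proj(c,tf(np.array([[.08,yy,.024],[.19,yy,.024]]),(.5198,-.1476,1.496)))-[x0,y0]+.5)*sc).astype(int)
        cv2.line(im,q[0].tolist(),q[1].tolist(),col,1)
    ims.append(im)
cv2.imwrite("pics/e1.png",np.hstack(ims)[:,:,::-1])
```

```text
6.57 tcp [530.7  -5.  100.3] yaw -94.41 z [ 0.0004  0.0001 -1.    ] F [ 0.25  1.34 -2.88] T [-0.   -0.03 -0.01] w 0.0092 59.3 j6 -1.5
[268.469  183.1641] 0.0 
[274.407  222.5012] 276.0 (array([0.5338, 0.0001, 1.2386]), np.float64(134.45882352941177))
```

View pics/e1.png

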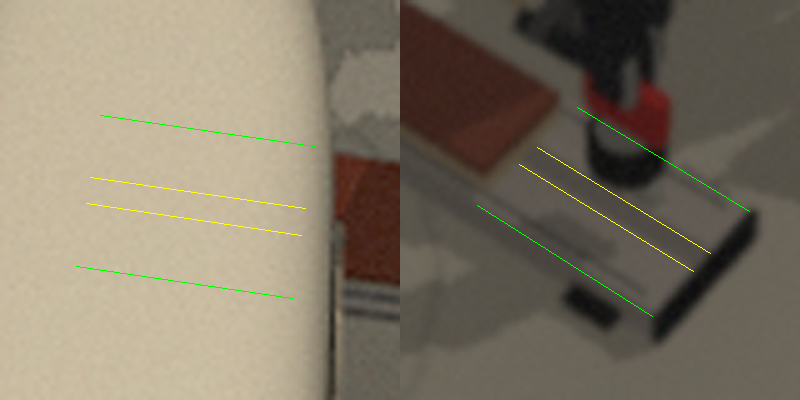

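Run:
```python
from h import *
np.set_printoptions(precision=4,suppress=True,linewidth=200)
t=camera("top");s=camera("scene")
ims={}
for n,c in(("top0",t),("scene0",s)):
    im=cv2.cvtColor(cv2.imread(f"pics/{n}.png"),cv2.COLOR_BGR2GRAY).astype(np.float32)
    xs=np.arange(.10,.18,.001);ys=np.arange(-.046,.0465,.001)
    for xa,xb in((.1,.14),(.14,.18)):
        xs=np.arange(xa,xb,.001)
        P=np.array([[x,y,.024] for y in ys for x in xs]); uv=proj(c,tf(P,(.5198,-.1476,1.496))).astype(np.float32).reshape(len(ys),len(xs),2)
        pr=cv2.remap(im,uv[...,0],uv[...,1],cv2.INTER_CUBIC).mean(1)
        print(n,xa); print(np.c_[ys*1000,pr].round(0).astype(int).T.tolist()[1])
    a=cv2.resize(cv2.imread(f"pics/{n}.png")[(slice(165,205) if n=="top0" else slice(200,270)),(slice(245,300) if n=="top0" else slice(230,310))],None,fx=8,fy=8)
```

```text
top0 0.1
[105, 104, 102, 99, 99, 102, 108, 115, 121, 123, 119, 108, 95, 88, 89, 97, 107, 116, 121, 122, 119, 118, 118, 118, 119, 119, 119, 118, 118, 118, 117, 116, 116, 116, 117, 119, 119, 118, 116, 114, 113, 111, 108, 105, 103, 100, 98, 96, 95, 93, 93, 95, 100, 107, 113, 118, 121, 122, 122, 122, 122, 123, 122, 121, 120, 120, 119, 119, 118, 118, 118, 118, 118, 120, 122, 122, 117, 106, 93, 85, 86, 94, 106, 118, 124, 122, 114, 101, 89, 84, 85, 94, 103]
top0 0.14
[86, 69, 49, 35, 35, 50, 73, 96, 113, 123, 123, 114, 101, 91, 88, 95, 105, 116, 123, 125, 124, 122, 121, 121, 121, 122, 122, 121, 121, 121, 120, 120, 120, 120, 120, 121, 121, 121, 119, 117, 115, 114, 113, 111, 108, 105, 101, 99, 98, 97, 96, 97, 100, 106, 112, 117, 121, 123, 124, 123, 123, 124, 124, 124, 124, 123, 122, 121, 121, 121, 121, 121, 122, 123, 125, 125, 121, 112, 100, 90, 89, 95, 106, 118, 126, 126, 120, 109, 94, 80, 66, 55, 48]
scene0 0.1
[66, 66, 66, 66, 68, 70, 73, 76, 80, 82, 82, 80, 77, 74, 73, 73, 75, 78, 81, 83, 85, 85, 85, 85, 85, 85, 85, 85, 85, 85, 85, 85, 84, 84, 85, 85, 85, 85, 84, 82, 79, 77, 74, 72, 71, 70, 70, 70, 70, 69, 69, 70, 71, 74, 77, 80, 82, 84, 86, 86, 87, 87, 87, 87, 87, 87, 86, 86, 86, 86, 85, 85, 85, 85, 85, 84, 82, 79, 76, 74, 72, 73, 75, 78, 80, 82, 83, 83, 83, 82, 81, 80, 80]
scene0 0.14
[53, 58, 62, 65, 67, 70, 72, 76, 79, 82, 82, 81, 78, 75, 73, 73, 75, 78, 82, 85, 86, 87, 87, 87, 87, 87, 87, 88, 87, 87, 87, 87, 87, 87, 87, 87, 87, 87, 86, 84, 81, 78, 76, 74, 72, 71, 71, 70, 70, 70, 70, 71, 71, 73, 76, 79, 82, 85, 86, 87, 88, 88, 88, 89, 88, 88, 88, 88, 87, 88, 88, 87, 87, 87, 87, 86, 85, 83, 80, 76, 74, 73, 75, 77, 80, 81, 82, 82, 82, 84, 86, 88, 89]
```

Emit:
drive_tool:
  increments:
    - [[-1,0,-10],[0,0,0.4],0]
    - [[0,0,-8],[0,0,0],0]
    - [[0,0,-3],[0,0,0],0]
    - [[0,0,0],[0,0,0],0]
    - [[0,0,-1],[0,0,0],0]
    - [[0,0,-1],[0,0,0],0]
    - [[0,0,0],[0,0,0],0]

```text
clock: 7.45
eef_pos: [0.5297, -0.0058, 0.0769]
tool_rot: [-0.681, 0.732, -0.0, 0.0]
ft_force: [0.9, -0.8, -2.9]
grip_width: 0.0095
grasp_force: 59.3
```

```bash
python3 -c "
from h import *
st()"
```

```text
7.45 tcp [529.7  -5.8  76.9] yaw -94.08 z [ 2.e-04 -0.e+00 -1.e+00] F [ 0.93 -0.81 -2.86] T [ 0.04  0.05 -0.02] w 0.0095 59.3 j6 -1.51
```

Emit:
drive_tool:
  increments:
    - [[0,0,-0.7],[0,0,0],0]
    - [[0,0,-0.7],[0,0,0],0]
    - [[0,0,0],[0,0,0],0]

```text
clock: 7.7
eef_pos: [0.5296, -0.0058, 0.0756]
tool_rot: [-0.682, 0.732, -0.0, 0.0]
ft_force: [0.0, -0.6, -2.9]
grip_width: 0.0097
grasp_force: 59.3
```

Emit:
drive_tool:
  increments:
    - [[0,0,-0.7],[0,0,0],0]
    - [[0,0,0],[0,0,0],0]

```text
clock: 7.87
eef_pos: [0.5296, -0.0057, 0.0748]
tool_rot: [-0.682, 0.732, -0.0, 0.0]
ft_force: [0.5, 0.2, -2.9]
grip_width: 0.0092
grasp_force: 59.3
```

Emit:
drive_tool:
  increments:
    - [[0,0,-0.8],[0,0,0],0]
    - [[0,0,-0.8],[0,0,0],0]
    - [[0,0,0],[0,0,0],0]

```text
clock: 8.12
eef_pos: [0.5294, -0.0058, 0.0731]
tool_rot: [-0.682, 0.732, 0.0, -0.0]
ft_force: [0.8, -0.7, -2.6]
grip_width: 0.0095
grasp_force: 59.3
```

Emit:
drive_tool:
  increments:
    - [[0,0,-0.8],[0,0,0],0]
    - [[0,0,-0.8],[0,0,0],0]
    - [[0,0,0],[0,0,0],0]

```text
clock: 8.37
eef_pos: [0.5295, -0.0058, 0.0714]
tool_rot: [-0.682, 0.732, 0.0, -0.0]
ft_force: [0.1, -0.2, -3.1]
grip_width: 0.0098
grasp_force: 59.3
```

Emit:
drive_tool:
  increments:
    - [[0,0,-2],[0,0,0],0]
    - [[0,0,-2],[0,0,0],0]
    - [[0,0,-2],[0,0,0],0]
    - [[0,0,0],[0,0,0],0]

```text
clock: 8.7
eef_pos: [0.5291, -0.0058, 0.065]
tool_rot: [-0.682, 0.732, 0.0, -0.0]
ft_force: [-0.2, 0.1, -2.9]
grip_width: 0.0094
grasp_force: 59.3
```

Emit:
drive_tool:
  increments:
    - [[0,0,-2],[0,0,0],0]
    - [[0,0,-2],[0,0,0],0]
    - [[0,0,-1],[0,0,0],0]
    - [[0,0,0],[0,0,0],0]

```text
clock: 9.03
eef_pos: [0.5293, -0.0058, 0.0603]
tool_rot: [-0.682, 0.732, 0.0, -0.0]
ft_force: [0.1, 0.4, -3.7]
grip_width: 0.0094
grasp_force: 59.3
```

```bash
python3 -c "
from h import *
st()"
```

```text
9.03 tcp [529.3  -5.8  60.3] yaw -94.07 z [-7.e-04  0.e+00 -1.e+00] F [ 0.08  0.36 -3.67] T [ 0.06  0.04 -0.01] w 0.0094 59.3 j6 -1.51
```

Emit:
drive_tool:
  increments:
    - [[0,0,-0.7],[0,0,0],0]
    - [[0,0,-0.7],[0,0,0],0]
    - [[0,0,0],[0,0,0],0]

```text
clock: 9.28
eef_pos: [0.5295, -0.0058, 0.0592]
tool_rot: [-0.682, 0.732, 0.0, -0.0]
ft_force: [0.2, -0.1, -2.9]
grip_width: 0.0095
grasp_force: 59.3
```

Emit:
drive_tool:
  increments:
    - [[0,0,-0.5],[0,0,0],0]
    - [[0,0,0],[0,0,0],0]
    - [[0,0,0],[0,0,0],0]

```text
clock: 9.53
eef_pos: [0.5296, -0.0058, 0.0588]
tool_rot: [-0.682, 0.732, -0.0, -0.0]
ft_force: [-0.8, -0.0, -3.6]
grip_width: 0.0092
grasp_force: 59.3
```

```bash
python3 -c "
from h import *
st()"
```

```text
9.53 tcp [529.6  -5.8  58.8] yaw -94.07 z [ 0. -0. -1.] F [-0.81 -0.03 -3.56] T [-0.01 -0.02 -0.02] w 0.0092 59.3 j6 -1.51
```

Emit:
drive_tool:
  increments:
    - [[0,0,-0.4],[0,0,0],0]
    - [[-0.2,-3,0],[0,0,0],0]
    - [[-0.35,-5,0],[0,0,0],0]
    - [[-0.35,-5,0],[0,0,0],0]
    - [[-0.35,-5,0],[0,0,0],0]
    - [[-0.35,-5,0],[0,0,0],0]
    - [[-0.3,-5,0],[0,0,0],0]
    - [[0,0,0],[0,0,0],0]

```text
clock: 10.2
eef_pos: [0.5277, -0.0351, 0.0585]
tool_rot: [-0.681, 0.732, -0.0, -0.0]
ft_force: [0.9, 0.2, -1.3]
grip_width: 0.0096
grasp_force: 59.5
```

```bash
python3 -c "
from h import *
st()"
```

```text
10.2 tcp [527.7 -35.1  58.5] yaw -94.16 z [ 4.e-04 -8.e-04 -1.e+00] F [ 0.89  0.2  -1.25] T [-0.04  0.03 -0.  ] w 0.0096 59.5 j6 -1.56
```

Emit:
drive_tool:
  increments:
    - [[-0.2,-3,0],[0,0,0],0]
    - [[-0.2,-3,0],[0,0,0],0]
    - [[-0.2,-3,0],[0,0,0],0]
    - [[-0.2,-3,0],[0,0,0],0]
    - [[-0.2,-3,0],[0,0,0],0]
    - [[-0.2,-2,0],[0,0,0],0]
    - [[-0.15,-2,0],[0,0,0],0]
    - [[0,0,0],[0,0,0],0]

```text
clock: 10.87
eef_pos: [0.5266, -0.0522, 0.0586]
tool_rot: [-0.682, 0.732, 0.0, 0.001]
ft_force: [-0.1, 4.2, 1.0]
grip_width: 0.0096
grasp_force: 59.8
```

Emit:
drive_tool:
  increments:
    - [[-0.2,-3,0],[0,0,0],0]
    - [[-0.2,-3,0],[0,0,0],0]
    - [[-0.2,-3,0],[0,0,0],0]
    - [[-0.2,-3,0],[0,0,0],0]
    - [[-0.2,-3,0],[0,0,0],0]
    - [[-0.2,-3,0],[0,0,0],0]

```text
clock: 11.37
eef_pos: [0.5254, -0.0697, 0.0585]
tool_rot: [-0.682, 0.731, 0.001, 0.001]
ft_force: [0.1, 5.8, 1.4]
grip_width: 0.0094
grasp_force: 59.8
```

Run:
```python
from h import *
np.set_printoptions(precision=4,suppress=True)
st(); s=camera("scene"); t=camera("top"); m=mask(s,"whetstone",(225,205),25)
print(m.sum()); p,f=fit([(s,m)],[box(.18,.06,.024,.046)],np.array([.52,-.17,1.5]),0); print(p,f)
ims=[]
for c,uv in((s,(225,212)),(t,(335,198))): ims.append(cv2.resize(c["image"][uv[1]-50:uv[1]+50,uv[0]-65:uv[0]+65],(390,300),interpolation=cv2.INTER_CUBIC))
cv2.imwrite("pics/s1.png",np.hstack(ims)[:,:,::-1])
```

```text
11.37 tcp [525.4 -69.7  58.5] yaw -94.01 z [ 0.0006  0.0023 -1.    ] F [0.15 5.83 1.41] T [ 1.39 -0.11  0.03] w 0.0094 59.8 j6 -1.63
1377.0
[ 0.52   -0.178   1.4905] 230.41960784313727
```

View pics/s1.png

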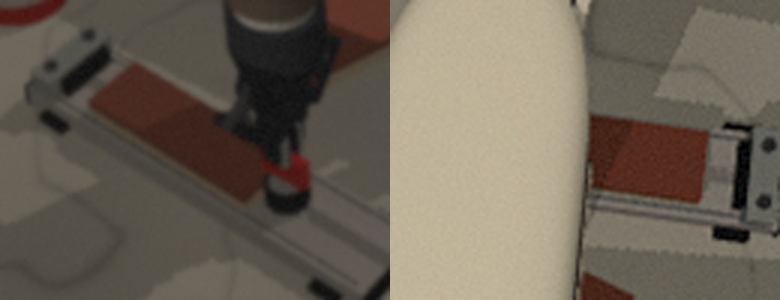

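Emit:
drive_tool:
  increments:
    - [[-0.2,-3,0],[0,0,0],0]
    - [[-0.2,-3,0],[0,0,0],0]
    - [[-0.2,-3,0],[0,0,0],0]
    - [[-0.15,-2,0],[0,0,0],0]
    - [[-0.07,-1,0],[0,0,0],0]

```text
clock: 11.93
eef_pos: [0.5245, -0.082, 0.0586]
tool_rot: [-0.682, 0.732, 0.0, 0.001]
ft_force: [1.1, 6.2, 2.2]
grip_width: 0.0093
grasp_force: 59.9
```

Emit:
drive_tool:
  increments:
    - [[-0.07,-1,0],[0,0,0],0]
    - [[-0.07,-1,0],[0,0,0],0]
    - [[-0.07,-1,0],[0,0,0],0]

```text
clock: 12.18
eef_pos: [0.5243, -0.0847, 0.0586]
tool_rot: [-0.682, 0.731, 0.001, 0.001]
ft_force: [1.2, 6.1, 1.8]
grip_width: 0.0095
grasp_force: 59.9
```

Emit:
drive_tool:
  increments:
    - [[-0.07,-1,0],[0,0,0],0]
    - [[-0.07,-1,0],[0,0,0],0]

```text
clock: 12.35
eef_pos: [0.5242, -0.0867, 0.0586]
tool_rot: [-0.682, 0.732, 0.001, 0.001]
ft_force: [0.3, 6.4, 3.1]
grip_width: 0.0095
grasp_force: 59.9
```

Emit:
drive_tool:
  increments:
    - [[-0.07,-1,0],[0,0,0],0]
    - [[-0.07,-1,0],[0,0,0],0]

```text
clock: 12.52
eef_pos: [0.524, -0.0887, 0.0586]
tool_rot: [-0.682, 0.731, 0.001, 0.001]
ft_force: [0.4, 6.5, 3.0]
grip_width: 0.0094
grasp_force: 59.9
```

Emit:
drive_tool:
  increments:
    - [[-0.07,-1,0.2],[0,0,0],0]
    - [[-0.07,-1,0],[0,0,0],0]

```text
clock: 12.68
eef_pos: [0.5237, -0.091, 0.0586]
tool_rot: [-0.682, 0.732, 0.0, 0.0]
ft_force: [-0.0, 5.2, 1.2]
grip_width: 0.0096
grasp_force: 59.8
```

Emit:
drive_tool:
  increments:
    - [[-0.07,-1,0.1],[0,0,0],0]
    - [[-0.07,-1,0],[0,0,0],0]

```text
clock: 12.85
eef_pos: [0.5235, -0.0932, 0.0586]
tool_rot: [-0.682, 0.732, 0.0, 0.0]
ft_force: [0.7, 5.1, 0.8]
grip_width: 0.0092
grasp_force: 59.7
```

Emit:
drive_tool:
  increments:
    - [[-0.07,-1,0],[0,0,0],0]
    - [[-0.07,-1,0],[0,0,0],0]

```text
clock: 13.02
eef_pos: [0.5233, -0.0953, 0.0586]
tool_rot: [-0.682, 0.732, 0.0, 0.0]
ft_force: [1.5, 5.7, 0.7]
grip_width: 0.0093
grasp_force: 59.7
```

Emit:
drive_tool:
  increments:
    - [[-0.07,-1,0],[0,0,0],0]
    - [[-0.07,-1,0],[0,0,0],0]

```text
clock: 13.18
eef_pos: [0.5231, -0.0973, 0.0585]
tool_rot: [-0.682, 0.732, 0.0, 0.0]
ft_force: [-0.2, 4.8, 1.0]
grip_width: 0.0096
grasp_force: 59.7
```

Emit:
drive_tool:
  increments:
    - [[-0.07,-1,0],[0,0,0],0]
    - [[-0.07,-1,0],[0,0,0],0]

```text
clock: 13.35
eef_pos: [0.523, -0.0993, 0.0586]
tool_rot: [-0.682, 0.732, 0.0, 0.0]
ft_force: [0.1, 5.5, 0.5]
grip_width: 0.0095
grasp_force: 59.7
```

Emit:
drive_tool:
  increments:
    - [[-0.07,-1,0],[0,0,0],0]
    - [[-0.07,-1,0],[0,0,0],0]

```text
clock: 13.52
eef_pos: [0.5229, -0.1005, 0.0587]
tool_rot: [-0.682, 0.732, 0.001, 0.001]
ft_force: [0.7, 8.0, 2.4]
grip_width: 0.0096
grasp_force: 59.9
```

Emit:
drive_tool:
  increments:
    - [[-0.07,-1,0],[0,0,0],0]
    - [[-0.07,-1,0],[0,0,0],0]

```text
clock: 13.68
eef_pos: [0.5228, -0.1014, 0.0587]
tool_rot: [-0.682, 0.731, 0.002, 0.002]
ft_force: [1.3, 10.3, 3.0]
grip_width: 0.0098
grasp_force: 60.0
```

Emit:
drive_tool:
  increments:
    - [[-0.07,-1,0],[0,0,0],0]
    - [[-0.07,-1,0],[0,0,0],0]

```text
clock: 13.85
eef_pos: [0.5228, -0.1024, 0.0589]
tool_rot: [-0.682, 0.731, 0.002, 0.003]
ft_force: [0.7, 12.2, 4.3]
grip_width: 0.0093
grasp_force: 60.1
```

Emit:
drive_tool:
  increments:
    - [[0,0,0.2],[0,0,0],0]
    - [[0,0,0],[0,0,0],0]
    - [[0,0,0],[0,0,0],0]
    - [[0,0,0],[0,0,0],0]

```text
clock: 14.18
eef_pos: [0.5227, -0.1024, 0.0589]
tool_rot: [-0.682, 0.731, 0.002, 0.002]
ft_force: [0.6, 12.6, 3.2]
grip_width: 0.0096
grasp_force: 59.9
```

```bash
python3 -c "
from h import *
st()"
```

```text
14.18 tcp [ 522.7 -102.4   58.9] yaw -93.95 z [ 2.0e-04  6.8e-03 -1.0e+00] F [ 0.55 12.56  3.23] T [ 2.94 -0.22  0.01] w 0.0096 59.9 j6 -1.7
```

Emit:
drive_tool:
  increments:
    - [[0,0,0],[0,0,-5],0]
    - [[0,0,0],[0,0,-5],0]
    - [[0,0,0],[0,0,-5],0]
    - [[0,0,0],[0,0,0],0]

```text
clock: 14.52
eef_pos: [0.5228, -0.1024, 0.0589]
tool_rot: [-0.58, 0.815, 0.003, 0.002]
ft_force: [0.6, 12.2, 2.1]
grip_width: 0.0102
grasp_force: 59.9
```

```bash
python3 -c "
from h import *
st()"
```

```text
14.52 tcp [ 522.8 -102.4   58.9] yaw -109.11 z [ 3.0e-04  6.7e-03 -1.0e+00] F [ 0.58 12.17  2.07] T [ 2.93 -0.2   0.01] w 0.0102 59.9 j6 -1.43
```

Emit:
drive_tool:
  increments:
    - [[0,0,0],[0,0,-5],0]
    - [[0,0,0],[0,0,-5],0]
    - [[0,0,0],[0,0,-5],0]
    - [[0,0,0],[0,0,-5],0]
    - [[0,0,0],[0,0,0],0]

```text
clock: 14.93
eef_pos: [0.5224, -0.1019, 0.0585]
tool_rot: [-0.43, 0.903, 0.004, 0.001]
ft_force: [1.7, 13.4, 1.2]
grip_width: 0.0099
grasp_force: 59.8
```

```bash
python3 -c "
from h import *
st()"
```

```text
14.93 tcp [ 522.4 -101.9   58.5] yaw -129.1 z [-6.0e-04  7.7e-03 -1.0e+00] F [ 1.66 13.45  1.23] T [ 3.19 -0.18 -0.02] w 0.0099 59.8 j6 -1.09
```

Emit:
drive_tool:
  increments:
    - [[0,0,-0.2],[0,0,-5],0]
    - [[0,0,-0.2],[0,0,-5],0]
    - [[0,0,-0.2],[0,0,-5],0]
    - [[0,0,0],[0,0,0],0]

```text
clock: 15.27
eef_pos: [0.5226, -0.1017, 0.0582]
tool_rot: [-0.308, 0.951, 0.004, 0.001]
ft_force: [0.8, 13.2, 2.8]
grip_width: 0.0096
grasp_force: 60.0
```

```bash
python3 -c "
from h import *
st()"
```

```text
15.27 tcp [ 522.6 -101.7   58.2] yaw -144.08 z [-0.      0.0079 -1.    ] F [ 0.8  13.17  2.79] T [ 3.22 -0.15  0.02] w 0.0096 60.0 j6 -0.82
```

Emit:
drive_tool:
  increments:
    - [[0,0,-0.2],[0,0,-5],0]
    - [[0,0,-0.2],[0,0,-5],0]
    - [[0,0,-0.2],[0,0,-5],0]
    - [[0,0,0],[0,0,0],0]

```text
clock: 15.6
eef_pos: [0.5229, -0.1017, 0.058]
tool_rot: [-0.182, 0.983, 0.004, 0.001]
ft_force: [0.6, 13.6, 4.6]
grip_width: 0.0094
grasp_force: 60.3
```

```bash
python3 -c "
from h import *
st()"
```

```text
15.6 tcp [ 522.9 -101.7   58. ] yaw -159.07 z [ 7.0e-04  7.9e-03 -1.0e+00] F [ 0.61 13.64  4.56] T [ 3.26 -0.06 -0.06] w 0.0094 60.3 j6 -0.56
```

Emit:
drive_tool:
  increments:
    - [[0,0,-0.2],[0,0,-5],0]
    - [[0,0,-0.1],[0,0,-5],0]
    - [[0,0,0],[0,0,-5],0]
    - [[0,0,0],[0,0,0],0]

```text
clock: 15.93
eef_pos: [0.5231, -0.1016, 0.058]
tool_rot: [-0.052, 0.999, 0.004, 0.001]
ft_force: [-0.5, 14.1, 5.2]
grip_width: 0.0096
grasp_force: 60.4
```

Emit:
drive_tool:
  increments:
    - [[0,0,-0.1],[0,0,-5],0]
    - [[0,0,0],[0,0,-5],0]
    - [[0,0,0],[0,0,0],0]
    - [[0,0,0],[0,0,0],0]

```text
clock: 16.27
eef_pos: [0.5232, -0.1017, 0.0579]
tool_rot: [0.034, 0.999, 0.004, 0.001]
ft_force: [0.6, 14.4, 7.3]
grip_width: 0.0096
grasp_force: 60.4
```

```bash
python3 -c "
from h import *
st()"
```

```text
16.27 tcp [ 523.2 -101.7   57.9] yaw 176.07 z [ 0.0013  0.0079 -1.    ] F [ 0.58 14.39  7.32] T [ 3.29 -0.12 -0.09] w 0.0096 60.4 j6 -0.13
```

Emit:
drive_tool:
  increments:
    - [[0.1,1.5,0.2],[0,0,0],0]
    - [[0.1,1.5,0.2],[0,0,0],0]
    - [[0,0,0],[0,0,0],0]
    - [[0,0,0],[0,0,0],0]

```text
clock: 16.6
eef_pos: [0.5231, -0.101, 0.0579]
tool_rot: [0.035, 0.999, 0.002, 0.0]
ft_force: [1.4, 8.9, 3.9]
grip_width: 0.0097
grasp_force: 60.0
```

```bash
python3 -c "
from h import *
st()"
```

```text
16.6 tcp [ 523.1 -101.    57.9] yaw 176.01 z [ 5.0e-04  3.1e-03 -1.0e+00] F [1.4  8.93 3.86] T [ 1.98 -0.22  0.02] w 0.0097 60.0 j6 -0.12
```

Emit:
drive_tool:
  increments:
    - [[0.1,1.5,0.1],[0,0,0],0]
    - [[0.1,1.5,0.1],[0,0,0],0]
    - [[0,0,0],[0,0,0],0]
    - [[0,0,0],[0,0,0],0]

```text
clock: 16.93
eef_pos: [0.5232, -0.1, 0.0579]
tool_rot: [0.036, 0.999, -0.0, 0.0]
ft_force: [1.0, 3.4, 2.0]
grip_width: 0.0098
grasp_force: 59.9
```

Run:
```python
from h import *
st(); c=camera("scene")
cv2.imwrite("pics/f1.png",cv2.resize(c["image"][150:260,160:300],(700,550),interpolation=cv2.INTER_CUBIC)[:,:,::-1])
```

```text
16.93 tcp [ 523.2 -100.    57.9] yaw 175.93 z [ 1.e-04 -5.e-04 -1.e+00] F [1.01 3.37 2.05] T [ 0.83 -0.12  0.03] w 0.0098 59.9 j6 -0.12
```

View pics/f1.png

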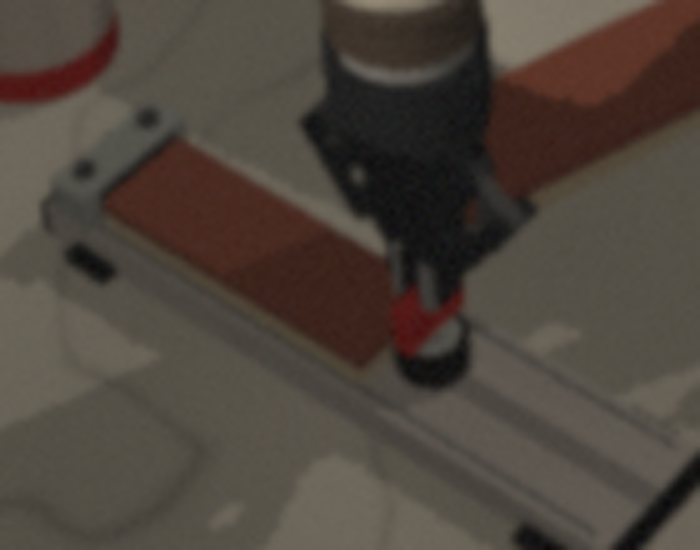

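Emit:
drive_tool:
  increments:
    - [[0,1.6,0.3],[0,0,0],0]
    - [[0,0,0.2],[0,0,0],0]
    - [[0,0,0],[0,0,0],0]
    - [[0,0,0],[0,0,0],0]

```text
clock: 17.32
eef_pos: [0.523, -0.0991, 0.058]
tool_rot: [0.036, 0.999, -0.001, -0.0]
ft_force: [2.0, -0.9, -3.9]
grip_width: 0.0096
grasp_force: 59.3
```

```bash
python3 -c "
from h import *
st()"
```

```text
17.32 tcp [523.  -99.1  58. ] yaw 175.89 z [-4.0e-04 -1.5e-03 -1.0e+00] F [ 2.03 -0.89 -3.89] T [-0.23 -0.4   0.03] w 0.0096 59.3 j6 -0.11
```

Emit:
drive_tool:
  increments:
    - [[0,1,0],[0,0,0],0]
    - [[0,0,0],[0,0,0],0]
    - [[0,0,0],[0,0,0],0]

```text
clock: 17.57
eef_pos: [0.5229, -0.0981, 0.058]
tool_rot: [0.036, 0.999, -0.001, -0.0]
ft_force: [1.8, -4.0, -5.5]
grip_width: 0.0094
grasp_force: 59.1
```

```bash
python3 -c "
from h import *
st()"
```

```text
17.57 tcp [522.9 -98.1  58. ] yaw 175.89 z [-5.0e-04 -1.8e-03 -1.0e+00] F [ 1.79 -4.05 -5.53] T [-0.91 -0.5   0.01] w 0.0094 59.1 j6 -0.11
```

Emit:
drive_tool:
  increments:
    - [[0,-1,0],[0,0,0],0]
    - [[0,0,0],[0,0,0],0]
    - [[0,0,0],[0,0,0],0]

```text
clock: 17.82
eef_pos: [0.5229, -0.0984, 0.058]
tool_rot: [0.036, 0.999, -0.0, -0.0]
ft_force: [2.0, -2.8, -6.8]
grip_width: 0.0096
grasp_force: 58.9
```

Emit:
drive_tool:
  increments:
    - [[0,-1,0],[0,0,0],0]
    - [[0,0,0],[0,0,0],0]
    - [[0,0,0],[0,0,0],0]

```text
clock: 18.07
eef_pos: [0.5229, -0.0989, 0.058]
tool_rot: [0.035, 0.999, 0.0, -0.0]
ft_force: [3.2, -1.3, -8.1]
grip_width: 0.0096
grasp_force: 58.8
```

Emit:
drive_tool:
  increments:
    - [[0,-1,0],[0,0,0],0]
    - [[0,0,0],[0,0,0],0]
    - [[0,0,0],[0,0,0],0]

```text
clock: 18.32
eef_pos: [0.5229, -0.0994, 0.0581]
tool_rot: [0.035, 0.999, 0.001, -0.0]
ft_force: [3.0, 0.3, -8.5]
grip_width: 0.0096
grasp_force: 58.7
```

Emit:
drive_tool:
  increments:
    - [[0,0,-0.6],[0,0,0],0]
    - [[0,0,0],[0,0,0],0]
    - [[0,0,0],[0,0,0],0.3]
    - [[0,0,0],[0,0,0],0.5]
    - [[0,0,0],[0,0,0],0.5]
    - [[0,0,0],[0,0,0],0.5]

```text
clock: 18.82
eef_pos: [0.5234, -0.1005, 0.0585]
tool_rot: [0.036, 0.999, -0.0, 0.001]
ft_force: [-0.0, -0.3, 0.3]
grip_width: 0.0427
grasp_force: 0.0
```

```bash
python3 -c "
from h import *
st()"
```

```text
18.82 tcp [ 523.4 -100.5   58.5] yaw 175.91 z [ 1.e-03 -6.e-04 -1.e+00] F [-0.03 -0.26  0.33] T [ 0.02 -0.03 -0.  ] w 0.0427 0.0 j6 -0.12
```

Emit:
drive_tool:
  increments:
    - [[0,0,10],[0,0,0],0.5]
    - [[0,0,25],[0,0,0],0.5]
    - [[0,0,40],[0,0,0],0.5]
    - [[-20,25,30],[0,0,0],0.5]
    - [[-35,40,0],[0,0,0],0.5]
    - [[-35,40,0],[0,0,0],0.5]
    - [[-35,40,0],[0,0,0],0.5]
    - [[-35,40,0],[0,0,0],0.5]

```text
clock: 19.48
eef_pos: [0.3933, 0.0499, 0.1624]
tool_rot: [0.036, 0.999, 0.0, 0.001]
ft_force: [-0.3, 0.9, 0.5]
grip_width: 0.0429
grasp_force: 0.0
```

Run:
```python
from h import *
np.set_printoptions(precision=4,suppress=True)
st(); t=camera("top");s=camera("scene"); ims=[]
SM=[];WM=[]
for c in(t,s):
    uv=proj(c,[.523,-.1,.05])[0]; uw=proj(c,[.515,-.2,.046])[0]
    m=mask(c,"clamp_stud",uv,15); w=mask(c,"whetstone",uw,15); print(m.sum(),w.sum())
    if m.sum(): print("stud",fit([(c,m)],STUD,np.array([.523,-.1,0.]),.023))
    if w.sum(): print("stone",fit([(c,w)],[box(.18,.06,.024,.046)],np.array([.515,-.2,1.5]),0))
    x,y=uv.astype(int); x+= 25 if c is t else -25
    ims.append(cv2.resize(c["image"][y-50:y+50,x-65:x+65],(400,308),interpolation=cv2.INTER_CUBIC))
cv2.imwrite("pics/end.png",np.hstack(ims)[:,:,::-1])
```

```text
19.48 tcp [393.3  49.9 162.4] yaw 175.85 z [ 0.0021  0.0003 -1.    ] F [-0.27  0.94  0.54] T [ 0.08 -0.06 -0.08] w 0.0429 0.0 j6 0.2
212.0 1839.0
stud (array([ 0.5251, -0.0981, -0.1552]), np.float64(54.721568627450985))
stone (array([ 0.5191, -0.2094,  1.5088]), np.float64(85.75686274509805))
345.0 1472.0
stud (array([ 0.5235, -0.0994, -0.061 ]), np.float64(33.062745098039215))
stone (array([ 0.5175, -0.2107,  1.5064]), np.float64(119.30980392156864))
```

View pics/end.png

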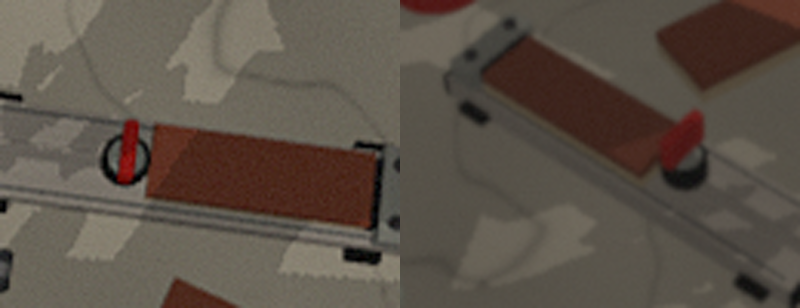

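```bash
python3 -c "
from h import *
print(job_done())"
```

```text
the job is handed in; nothing more can be done
None
```

The job is handed in, but it returned no verdict. The stone is against the rubber jaw and straight, and the stud stands upright with its wing square across the slot, clamped after release. I pushed with about 12 N before the turn and up to 14 N during it, but I could not measure the force left on the stone after letting go.

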